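Find and prove the hidden catch of a puzzle box

ROBOT

A 6-joint arm with a two-finger parallel gripper is mounted at the origin on a cart in front of the work surface, level with it; the furniture and walls round the work are solid. World frame = base frame: x ahead of the robot, y to its left, z up, the work surface at z = 0. Lengths are in m, angles in rad, forces in N, time in s.
With the tool pointing down it reaches from about 0.25 to 0.725 m from the base axis. Payload 9.7 kg.
Tool frame: the origin (TCP) lies at the very end of the fingers, on their centre line; the grasp point (between the pads) lies 19 mm behind it; z points along the fingers, y is the line along which they close (so a half turn about z gives the same grasp; the last joint's range is limited). The gripper opens to 85 mm and grips with 20 to 120 N. Pads are 22 mm wide; open, the fingers measure 114 mm over their backs; the gripper's body (76 mm by 85 mm) begins 54 mm behind the grasp point. The pads swing forward as they close: fully open they stand 13 mm farther back than shut.
Start: joints at [-1.223, 0.087, 0.176, 1.66, 0, 1.571], TCP at [0.187, -0.517, 0.231] pointing down, gripper open.
Joint ranges: [-3.13, 3.13], [-0.85, 1.81], [-1.15, 1.24], [-2.2, 2.28], [-1.44, 1.52], [-3.14, 3.14]. Speed limits (rad/s): [2.22, 2.22, 2.57, 3.14, 3.14, 3.14].

INTERFACE

Orientations are given as a rotation vector (axis times angle).
In Python, from rig import manip gives the robot as it stands.
- The arm moves only by the tool servo_tool, never from a script. Its argument "deltas" is a list of rows, each a list of 7 numbers: the turn, a rotation vector about the tool's x, y, z scaled (see below), then the shift along the tool's x, y, z scaled (see below), then the opening, from -1 (shut) to 1 (fully open). A call has 1 to 10 rows; each row shifts and turns the commanded pose from where the row before left it, along the tool's axes as they then stand; what a row does not reach is not made up. The controller multiplies each number of a shift by 0.1 m and each number of a turn by 360 degrees. A row lasts 1/12 s, in which the tool goes at most 41.7 mm and 7.16 degrees, less where a joint would pass 70% of its speed; a pose out of reach is approached as far as the arm can. A call with a number of a shift or a turn outside -1 to 1 is refused whole. A call with a gripper value outside its range is refused whole. The fingers move at their own pace and stop on an object; "force" is the grip in N (left out, the last holds). Time passes only in rows, so rows that do not move let the fingers close. It gives the time, the measured TCP pose, the force, the opening and the grip force at its end, in the units of the state.
- manip.get_obs(): the state, without advancing time (a new reading comes with each control period).
- manip.capture(name): name is "side" or "top" or "wrist"; returns a dict with "image" (400x640x3 uint8, blue, green, red), "mtx" (3x3 intrinsics, pixels), "k1" (the pictures are not rectified: a ray, as slopes to the right and down, at radius r is drawn at 1 + k1 r^2 times it, then the intrinsics apply), "rvec" (rotation vector, rad) and "tvec" (3), from world to camera coordinates, as OpenCV has them; the wrist camera has in their place "hand_eye" (4x4, takes a point from camera to tool coordinates, whose origin is the TCP and whose axes are the flange's). Camera axes: x right, y down, z forward; pixel columns grow to the right and rows downward; lengths in m; the calibration is good to about 2 mm. A picture is of the moment at which its call begins: read the wrist's pose just before it. There is no depth.
- manip.sign_off(): hands the job in; it is judged then, once.
The state is a dict: "time_s": time; "qpos": joint angles; "qd": joint speeds; "joint_torque": joint torques, N m; "eef_pos": TCP position; "tool_rot": TCP orientation; "contact_force": force on the tool from outside, world axes, zero at the start; "ft_torque": the same for the moment, N m; "gripper_width": finger opening in m; "grip_force": force on a finger pad.
Only numpy, scipy, OpenCV 4.12 (cv2) and the standard library are available. Lean on these libraries where they do the work, as an engineer would, in place of code of your own. Each camera call takes 0.05 s, during which the arm holds its last target. There are 200 camera calls.

TASK

The puzzle box is finished and its secret drawer must be proved before delivery: one of the six inlaid squares on its top is the hidden push catch, the other five are glued fast. Feel over the squares with the fingertips until one gives, press it in so that the drawer springs out of the front, then push the drawer fully home until it latches and stays shut by itself. Pick nothing up, and leave the tools round the box where they lie.

Things in the scene. Friction and masses are not known exactly. Their poses are not given: they have to be found in the camera images.
- puzzle_box: Low dark wooden box, 140 mm deep (x), 204 mm wide (y), 58 mm high, fast on the bench (it does not slide). Origin: centre of its underside; its x points from the front (drawer side, towards the robot) to the back, y along its width to the left, z up. Its flat top is a dark grid of 12 mm rails round six inlaid light squares (see panel).
- panel (a point): Centre of the box's top, level with the rails, axes as the box's. Six 52 mm square pockets are centred at x = -32 or +32, y = +64, 0 or -64 mm from here. In each sits a light wooden square, 49 mm, a small dark diamond in its middle, its face 2 mm below the rails (56 mm above the bench). All look alike: five are rigid, one is the catch; which one varies and only pressing tells.
- catch (a joint): How far the live square is pressed in, m: 0 up, 0.006 at its stop. It takes about 1.5 N to start and 4.5 N to reach the stop; it frees the drawer from about 0.004 on (press to the stop to be sure) and springs up again when left. It dips for a moment as the drawer is pushed home and the latch snaps in.
- secret_drawer (a joint): How far the drawer is out of the front along the box's -x, m: 0 latched, 0.048 sprung out (within 0.3 s), -0.003 at its inner stop. Once freed a spring (4 N, 1.5 N when out) drives it out. To latch it, push it in against spring and catch (about 6 N when slow) to the inner stop; left alone it comes back to 0 and stays. Not latched, it springs out again.
- drawer_front (a point): Centre of the outer face of the drawer's front, a plain dark board 204 mm wide, 34 mm high (4 to 38 mm above the bench), 18 mm thick, no handle; moves with the drawer. Latched, it is at x = -92, y = 0, z = 21 mm in the box's frame and stands 14 mm before the ledge above it, 22 mm before the upper front. A finger pointing down, narrow side to the box, can push it.
- sanding_block: Bystander, loose: wooden sanding block, 61 x 115 x 34 mm, lying near the front edge, before the sander. Origin: centre of its underside.
- chisel: Bystander, loose: chisel with a wooden handle, 262 mm long, lying left of the box. Origin: centre of its underside.
- paint_brush: Bystander, loose: paint brush with a red handle, 248 mm long, lying right of the box. Origin: centre of its underside.
- screwdriver: Bystander, loose: screwdriver with a blue handle, 208 mm long, lying on the right. Origin: centre of its underside.
- pencil: Bystander, loose: red pencil, 177 mm long, lying left of the chisel. Origin: centre of its underside.
- hinged_tin: Bystander, loose: flat dark green tin, 78 x 113 x 34 mm, on the right. Origin: centre of its underside.

How it is judged:
On the way:
1. the catch is pressed and the secret drawer has sprung out, more than 35 mm (value of joint secret_drawer above 0.035 m), for 0.2 s.
At the end, for the whole second after the job is handed in: The drawer has sprung out and is now shut and latched: within 3 mm of its latched place and at rest with nothing touching it; the catch is up again (within 1.5 mm); every tool lies within 30 mm of where it was (value of joint secret_drawer below 0.003 m and value of joint catch below 0.0015 m and velocity of joint secret_drawer below 0.01 m/s and distance of each of sanding_block, chisel, paint_brush, screwdriver, pencil, hinged_tin from where it was at the start of the episode below 0.03 m).
It fails at once if a tool round the box is pushed aside, carried or lifted by more than 30 mm (distance of any of sanding_block, chisel, paint_brush, screwdriver, pencil, hinged_tin from where it was at the start of the episode above 0.03 m).
It also fails if it takes over 58 s, if anything falls off the work surface, if the arm or the gripper's body presses on something with over 40 N, if the wrist force passes 120 N, or if a joint passes its speed limit or range.

## Working session

There is one attempt and no reset: what is moved stays moved. The work goes in short steps, Python scripts to look and compute and a tool call to move; the robot and the scene stay as the last step left them, time stands still between calls to the robot, and variables do not carry over. Pictures are saved under pics/ and viewed, at most 10 in all, crops included, and the job is handed in when it is done.

Besides the shell and the picture viewer there is one more tool, called after "Call:" as a command line: name --pt "numbers of a row" for each row, then --argument value for the rest. servo_tool: Moves the arm, as the interface text tells. Its arguments: {"type":"object","properties":{"deltas":{"type":"array","items":{"type":"array","items":{"type":"number","minimum":-1,"maximum":1}}},"force":{"type":"number"}},"required":["deltas"]}

```bash
mkdir -p pics; ls
python3 - <<'E'
from rig import manip
import cv2,numpy as np
o=manip.get_obs()
print({k:np.round(v,3) for k,v in o.items()})
for n in("top","side"):
    c=manip.capture(n); cv2.imwrite(f"pics/{n}0.png",c["image"]); print(n,c["mtx"],c["k1"],c["rvec"],c["tvec"])
    np.savez(f"{n}.npz",**c)
E
```

```text
pics
{'time_s': np.float64(0.0), 'qpos': array([-1.223,  0.087,  0.175,  1.66 , -0.   ,  1.571]), 'qd': array([ 0.002, -0.002,  0.002, -0.001, -0.   , -0.   ]), 'joint_torque': array([-2.0000e-03, -5.2038e+01,  4.6480e+01,  1.6000e-02, -0.0000e+00,
        0.0000e+00]), 'eef_pos': array([ 0.187, -0.517,  0.231]), 'tool_rot': array([-3.093, -0.543,  0.   ]), 'contact_force': array([ 0.206, -0.078, -0.542]), 'ft_torque': array([0.007, 0.01 , 0.036]), 'grip_force': np.float64(0.0), 'gripper_width': np.float64(0.086)}
top [[423.99254686   0.         318.50851534]
 [  0.         423.99254686 198.85169245]
 [  0.           0.           1.        ]] 0.03672838692598013 [ 2.16116103 -2.1351343   0.17201381] [-0.02753344  0.53465767  1.21235353]
side [[374.07230176   0.         319.67903544]
 [  0.         374.07230176 198.68868583]
 [  0.           0.           1.        ]] -0.049100168248994984 [ 0.66270255 -2.57548189  1.24000784] [0.44530654 0.22525359 0.98138895]
```

View pics/top0.png

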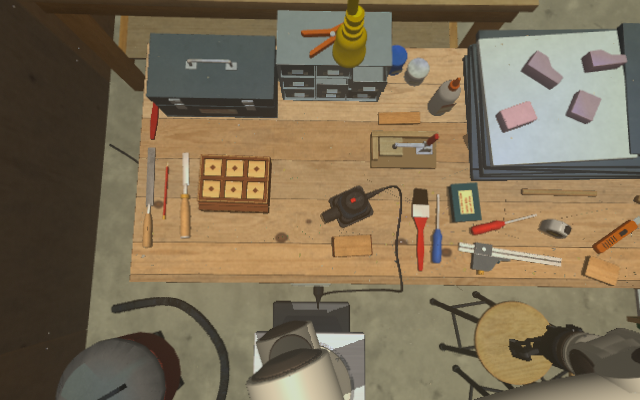

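View pics/side0.png

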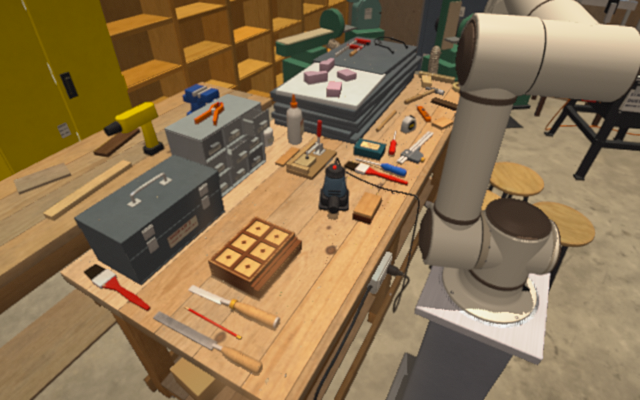

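The box is at about (235,183) in the top image and (256,253) in the side image. The chisel is close to its left at (185,195). Next I'll segment the squares and fit the box pose.

```bash
cat > h.py <<'E'
import numpy as np, cv2
from scipy.optimize import least_squares
def proj(c,P):
    R=cv2.Rodrigues(c["rvec"])[0]; p=np.atleast_2d(P)@R.T+np.ravel(c["tvec"]); s=p[:,:2]/p[:,2:]
    s=s*(1+float(c["k1"])*(s**2).sum(1,keepdims=True)); K=c["mtx"]; return s*[K[0,0],K[1,1]]+K[:2,2]
def unproj(c,uv,z):
    f=lambda q:(proj(c,[q[0],q[1],z])-uv).ravel()
    return least_squares(f,[.4,.2]).x
E
python3 - <<'E'
from h import *
S=np.array([[x,y] for x in(-.032,.032) for y in(.064,0,-.064)])
cs=[];cents=[]
for n,(u0,u1,v0,v1) in(("top",(195,275,148,215)),("side",(205,305,210,295))):
    c=dict(np.load(n+".npz")); im=c["image"][v0:v1,u0:u1]
    big=cv2.resize(im,None,fx=6,fy=6,interpolation=cv2.INTER_CUBIC)
    m=(big[:,:,1]>(150)).astype(np.uint8)
    m=cv2.morphologyEx(m,cv2.MORPH_OPEN,np.ones((9,9))) if n=="top" else m
    k,l,st,ce=cv2.connectedComponentsWithStats(m)
    ok=[i for i in range(1,k) if st[i,4]>1000]
    print(n,[(st[i,4],np.round(ce[i]/6+[u0,v0],1).tolist()) for i in ok])
    cv2.imwrite(f"pics/{n}crop.png",np.hstack([big,cv2.merge([m*255]*3)])[:, :] if 0 else big)
    for p in [(235,183)] if n=="top" else [(256,253)]: print(unproj(c,np.array(p),.056))
E
```

```text
top [(np.int32(7559), [212.8, 167.5]), (np.int32(7775), [234.8, 168.4]), (np.int32(7730), [256.7, 169.3]), (np.int32(7726), [211.4, 189.2]), (np.int32(7802), [233.3, 189.7]), (np.int32(7910), [255.3, 190.5])]
[0.57626292 0.22367254]
side [(np.int32(10932), [223.9, 221.6]), (np.int32(66526), [287.3, 250.1]), (np.int32(6082), [258.3, 228.9]), (np.int32(13909), [219.2, 240.6]), (np.int32(6518), [276.8, 236.9]), (np.int32(6789), [244.0, 242.6]), (np.int32(7394), [262.9, 251.4]), (np.int32(7756), [228.5, 257.7]), (np.int32(8597), [247.7, 267.1]), (np.int32(2570), [207.0, 270.8]), (np.int32(13114), [218.3, 288.6])]
[0.56509615 0.24632483]
```

View pics/topcrop.png

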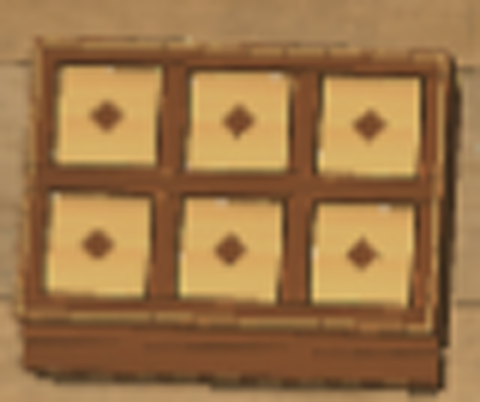

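The top crop shows the six squares clearly, drawer board at the bottom (front). Now I'll fit both views together.

Run:
```python
from h import *
S=np.array([[x,y] for x in(-.032,.032) for y in(.064,0,-.064)])
T=np.array([[211.4,189.2],[233.3,189.7],[255.3,190.5],[212.8,167.5],[234.8,168.4],[256.7,169.3]])
D=np.array([[247.7,267.1],[262.9,251.4],[276.8,236.9],[228.5,257.7],[244,242.6],[258.3,228.9]])
ct,cs=[dict(np.load(n+".npz")) for n in("top","side")]
def W(q,z=.056,S=S):
    a=q[2];R=np.array([[np.cos(a),-np.sin(a)],[np.sin(a),np.cos(a)]])
    return np.c_[S@R.T+q[:2],np.full(len(S),z)]
for nm,L in(("top",[(ct,T)]),("side",[(cs,D)]),("both",[(ct,T),(cs,D)])):
    r=least_squares(lambda q:np.concatenate([(proj(c,W(q))-t).ravel() for c,t in L]),[.56,.23,0])
    print(nm,r.x,np.abs(r.fun).max())
q=r.x;print(W(q)); print("front",W(q,.021,np.array([[-.092,0.],[-.14,0]])))
for n,p in dict(chisel_tip=(186,153),chisel_h=(185,235),chis_mid=(190,200),sander=(327,215),sandblk=(333,237)).items(): print(n,unproj(ct,np.array(p),.015))
```

```text
top [ 0.58794104  0.22683313 -0.02278656] 0.1540394323792782
side [ 0.58446586  0.23192968 -0.02604565] 0.20545883483436
both [ 0.58677313  0.22885102 -0.02401085] 1.116667433154845
[[0.5563189  0.29360084 0.056     ]
 [0.55478235 0.22961929 0.056     ]
 [0.55324581 0.16563774 0.056     ]
 [0.62030045 0.2920643  0.056     ]
 [0.6187639  0.22808274 0.056     ]
 [0.61722736 0.16410119 0.056     ]]
front [[0.49479965 0.2310598  0.021     ]
 [0.44681348 0.23221221 0.021     ]]
chisel_tip [0.67457333 0.38332278]
chisel_h [0.42564518 0.37197184]
chis_mid [0.53030826 0.36332161]
sander [ 0.49013991 -0.04729486]
sandblk [ 0.42458186 -0.06568374]
```

Call:
servo_tool --pt "0 0 0.0118 0 0 0 -1" --pt "0 0 0.0118 0 0 0 -1" --pt "0 0 0.0118 0 0 0 -1" --pt "0 0 0.0118 0 0 0 -1" --pt "0 0 0.0118 0 0 0 -1" --pt "0 0 0 0 0 0 -1" --force 60

```text
time_s: 0.6
eef_pos: [0.1874, -0.5169, 0.2309]
tool_rot: [-3.141, 0.041, 0.0]
contact_force: [0.2, 0.0, 0.2]
gripper_width: 0.0121
grip_force: 0.0
```

```bash
cat > g.py <<'E'
import sys,numpy as np,cv2
from rig import manip
o=manip.get_obs(); R=cv2.Rodrigues(np.array(o["tool_rot"]))[0]; p=np.array(o["eef_pos"])
print("t",round(o["time_s"],2),"p",p.round(4),"yaw",np.arctan2(R[1,0],R[0,0]).round(4),"z",R[:,2].round(3),"F",np.round(o["contact_force"],2),"w",round(o["gripper_width"],3),"q",np.round(o["qpos"],2))
if len(sys.argv)>3: print("tool delta/0.1:",(R.T@(np.array(sys.argv[1:4],float)-p)*10).round(3))
E
python3 g.py .553 .1656 .1
```

```text
t 0.6 p [ 0.1874 -0.5169  0.2309] yaw -0.0262 z [-0.     0.001 -1.   ] F [0.24 0.02 0.22] w 0.012 q [-1.22  0.09  0.18  1.66 -0.    1.94]
tool delta/0.1: [ 3.476 -6.918  1.313]
```

Call:
servo_tool --pt "0 0 0 0.174 -0.346 0 -1" --pt "0 0 0 0.174 -0.346 0 -1" --pt "0 0 0 0.174 -0.346 0 -1" --pt "0 0 0 0.174 -0.346 0 -1" --pt "0 0 0 0.174 -0.346 0 -1" --pt "0 0 0 0.174 -0.346 0 -1" --pt "0 0 0 0.174 -0.346 0 -1" --pt "0 0 0 0.174 -0.346 0 -1" --pt "0 0 0 0.174 -0.346 0 -1" --pt "0 0 0 0.174 -0.346 0 -1"

```text
time_s: 1.43
eef_pos: [0.3696, -0.1733, 0.2313]
tool_rot: [3.141, -0.032, 0.001]
contact_force: [0.8, -0.3, -0.9]
gripper_width: 0.0001
grip_force: 0.0
```

Call:
servo_tool --pt "0 0 0 0.174 -0.346 0 -1" --pt "0 0 0 0.174 -0.346 0 -1" --pt "0 0 0 0.174 -0.346 0 -1" --pt "0 0 0 0.174 -0.346 0 -1" --pt "0 0 0 0.174 -0.346 0 -1" --pt "0 0 0 0.174 -0.346 0 -1" --pt "0 0 0 0.174 -0.346 0 -1" --pt "0 0 0 0.174 -0.346 0 -1" --pt "0 0 0 0 0 0 -1" --pt "0 0 0 0 0 0 -1"

```text
time_s: 2.27
eef_pos: [0.5135, 0.0424, 0.2323]
tool_rot: [-3.097, -0.095, 0.005]
contact_force: [-0.2, -1.1, -0.5]
gripper_width: 0.0002
grip_force: 0.0
```

```bash
python3 g.py .553 .1656 .1
```

```text
t 2.27 p [0.5135 0.0424 0.2323] yaw 0.0613 z [-0.005  0.043 -0.999] F [-0.17 -1.12 -0.51] w 0.0 q [0.06 0.01 0.09 1.66 0.04 3.14]
tool delta/0.1: [ 0.472 -1.147  1.373]
```

The wrist joint reached its limit, so I'll turn the tool half round, which gives the equivalent grasp.

Call:
servo_tool --pt "0 0 -0.0194 0 0 0 -1" --pt "0 0 -0.0194 0 0 0 -1" --pt "0 0 -0.0194 0 0 0 -1" --pt "0 0 -0.0194 0 0 0 -1" --pt "0 0 -0.0194 0 0 0 -1" --pt "0 0 -0.0194 0 0 0 -1" --pt "0 0 -0.0194 0 0 0 -1" --pt "0 0 -0.0194 0 0 0 -1" --pt "0 0 -0.0194 0 0 0 -1" --pt "0 0 -0.0194 0 0 0 -1"

```text
time_s: 3.1
eef_pos: [0.5126, 0.041, 0.2332]
tool_rot: [-2.487, -1.858, -0.036]
contact_force: [0.5, -0.3, -0.3]
gripper_width: 0.0001
grip_force: 0.0
```

Call:
servo_tool --pt "0 0 -0.0194 0 0 0 -1" --pt "0 0 -0.0194 0 0 0 -1" --pt "0 0 -0.0194 0 0 0 -1" --pt "0 0 -0.0194 0 0 0 -1" --pt "0 0 -0.0194 0 0 0 -1" --pt "0 0 -0.0194 0 0 0 -1" --pt "0 0 -0.0194 0 0 0 -1" --pt "0 0 -0.0194 0 0 0 -1" --pt "0 0 -0.0194 0 0 0 -1" --pt "0 0 -0.0194 0 0 0 -1"

```text
time_s: 3.93
eef_pos: [0.5126, 0.041, 0.2333]
tool_rot: [-0.982, -2.966, -0.063]
contact_force: [0.4, -0.2, -0.2]
gripper_width: -0.0003
grip_force: 0.0
```

Call:
servo_tool --pt "0 0 -0.0194 0 0 0 -1" --pt "0 0 -0.0194 0 0 0 -1" --pt "0 0 -0.0194 0 0 0 -1" --pt "0 0 -0.0194 0 0 0 -1" --pt "0 0 -0.0194 0 0 0 -1" --pt "0 0 0 0 0 0 -1" --pt "0 0 0 0 0 0 -1"

```text
time_s: 4.52
eef_pos: [0.5128, 0.0412, 0.2332]
tool_rot: [-0.063, -3.137, -0.068]
contact_force: [-0.7, -0.3, -0.9]
gripper_width: -0.0002
grip_force: 0.0
```

```bash
cat >> g.py <<'E'
from scipy.spatial.transform import Rotation as Ro
a=np.pi-.024; Rd=np.array([[np.cos(a),np.sin(a),0],[np.sin(a),-np.cos(a),0],[0,0,-1]])
print("turn/360:",(Ro.from_matrix(R.T@Rd).as_rotvec()/(2*np.pi)).round(4))
E
python3 g.py .553 .1656 .1
```

```text
t 4.52 p [0.5128 0.0412 0.2332] yaw 3.1016 z [-0.003  0.043 -0.999] F [-0.74 -0.29 -0.87] w -0.0 q [0.06 0.   0.09 1.66 0.04 0.1 ]
tool delta/0.1: [-0.358  1.201  1.384]
turn/360: [ 0.0069 -0.0007 -0.0026]
```

Call:
servo_tool --pt "0.0069 -0.0007 -0.0026 0 0 0 -1" --pt "0 0 0 -0.093 0.313 0 -1" --pt "0 0 0 -0.093 0.313 0 -1" --pt "0 0 0 -0.093 0.313 0.2 -1" --pt "0 0 0 -0.093 0.313 0.3 -1" --pt "0 0 0 0 0 0.35 -1" --pt "0 0 0 0 0 0.35 -1" --pt "0 0 0 0 0 0.15 -1" --pt "0 0 0 0 0 0 -1" --pt "0 0 0 0 0 0 -1"

```text
time_s: 5.35
eef_pos: [0.5519, 0.164, 0.0998]
tool_rot: [-0.035, -3.14, 0.001]
contact_force: [0.7, -0.0, 1.4]
gripper_width: 0.0003
grip_force: 0.0
```

```bash
python3 g.py .553 .1656 .06
python3 - <<'E'
from rig import manip
import cv2
cv2.imwrite("pics/w.png",manip.capture("wrist")["image"])
cv2.imwrite("pics/s1.png",cv2.resize(manip.capture("side")["image"][150:300,170:370],None,fx=4,fy=4))
E
```

```text
t 5.35 p [0.5519 0.164  0.0998] yaw 3.1191 z [-0.001 -0.    -1.   ] F [ 0.73 -0.02  1.45] w 0.0 q [ 0.29  0.14 -0.02  1.41 -0.    0.31]
tool delta/0.1: [-0.011  0.016  0.398]
turn/360: [-0.0001 -0.0002  0.0002]
```

View pics/w.png

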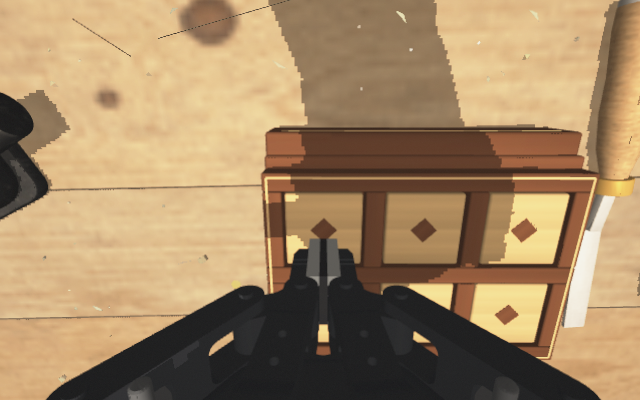

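View pics/s1.png

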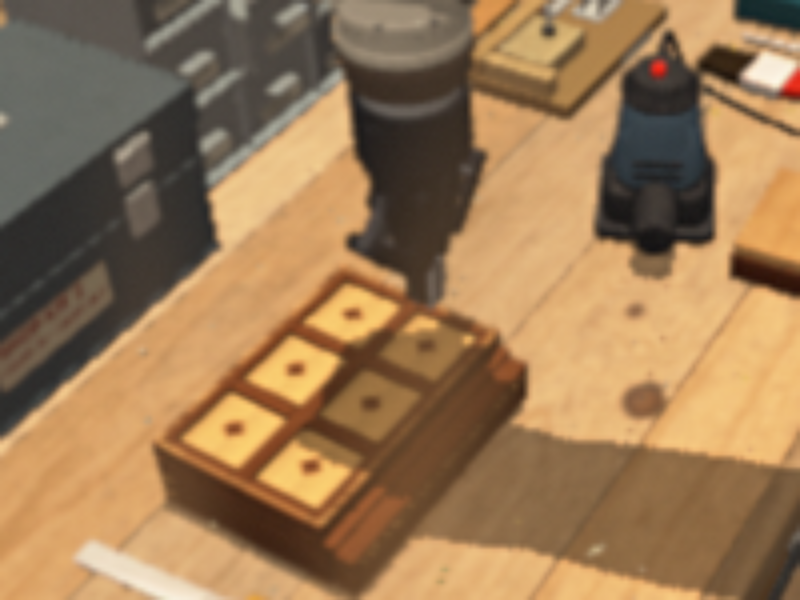

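Over the front-right square, as planned. Feeling down gently.

Call:
servo_tool --pt "0 0 0 -0.011 0.016 0.2 -1" --pt "0 0 0 0 0 0.18 -1" --pt "0 0 0 0 0 0.02 -1" --pt "0 0 0 0 0 0.02 -1" --pt "0 0 0 0 0 0.01 -1" --pt "0 0 0 0 0 0.01 -1" --pt "0 0 0 0 0 0 -1"

```text
time_s: 6.03
eef_pos: [0.5541, 0.1661, 0.057]
tool_rot: [0.032, 3.14, 0.001]
contact_force: [-0.2, -1.1, -0.2]
gripper_width: 0.0001
grip_force: 0.0
```

Call:
servo_tool --pt "0 0 0 0 0 0.01 -1" --pt "0 0 0 0 0 0 -1" --pt "0 0 0 0 0 0 -1"

```text
time_s: 6.28
eef_pos: [0.5541, 0.1661, 0.0561]
tool_rot: [0.031, 3.14, 0.001]
contact_force: [-1.1, -1.3, 6.6]
gripper_width: -0.0005
grip_force: 2.9
```

Call:
servo_tool --pt "0 0 0 0 0 0.01 -1" --pt "0 0 0 0 0 0 -1" --pt "0 0 0 0 0 0 -1"

```text
time_s: 6.53
eef_pos: [0.5541, 0.1661, 0.0561]
tool_rot: [0.031, 3.139, 0.001]
contact_force: [-4.7, -1.2, 11.5]
gripper_width: -0.0004
grip_force: 6.3
```

Front-right is rigid (11.5 N, no travel). Next is front-middle.

Call:
servo_tool --pt "0 0 0 0 0 -0.14 -1" --pt "0 0 0 0 0.32 0 -1" --pt "0 0 0 0 0.32 0 -1" --pt "0 0 0 0 0 0 -1" --pt "0 0 0 0 0 0.1 -1" --pt "0 0 0 0 0 0.02 -1" --pt "0 0 0 0 0 0.02 -1" --pt "0 0 0 0 0 0.005 -1" --pt "0 0 0 0 0 0 -1"

```text
time_s: 7.28
eef_pos: [0.5551, 0.2306, 0.056]
tool_rot: [0.031, 3.139, 0.006]
contact_force: [-8.5, 5.5, 20.1]
gripper_width: -0.0001
grip_force: 10.4
```

Front-middle is rigid. Next is front-left.

Call:
servo_tool --pt "0 0 0 0 0 -0.14 -1" --pt "0 0 0 0 0.32 0 -1" --pt "0 0 0 0 0.32 0 -1" --pt "0 0 0 0 0 0 -1" --pt "0 0 0 0 0 0.1 -1" --pt "0 0 0 0 0 0.02 -1" --pt "0 0 0 0 0 0.015 -1" --pt "0 0 0 0 0 0 -1"

```text
time_s: 7.95
eef_pos: [0.5565, 0.294, 0.056]
tool_rot: [0.032, 3.139, 0.006]
contact_force: [-6.4, 5.1, 20.1]
gripper_width: 0.0001
grip_force: 9.8
```

Rigid again. Next is back-left, 64 mm towards +x (tool -x).

Call:
servo_tool --pt "0 0 0 0 0 -0.14 -1" --pt "0 0 0 -0.32 0 0 -1" --pt "0 0 0 -0.32 0 0 -1" --pt "0 0 0 0 0 0 -1" --pt "0 0 0 0 0 0.1 -1" --pt "0 0 0 0 0 0.02 -1" --pt "0 0 0 0 0 0.015 -1" --pt "0 0 0 0 0 0 -1"

```text
time_s: 8.62
eef_pos: [0.6212, 0.291, 0.0561]
tool_rot: [0.034, 3.137, -0.001]
contact_force: [4.9, -5.1, 13.2]
gripper_width: 0.0001
grip_force: 6.5
```

Rigid. Next is back-middle.

Call:
servo_tool --pt "0 0 0 0 0 -0.14 -1" --pt "0 0 0 0 -0.32 0 -1" --pt "0 0 0 0 -0.32 0 -1" --pt "0 0 0 0 0 0 -1" --pt "0 0 0 0 0 0.1 -1" --pt "0 0 0 0 0 0.02 -1" --pt "0 0 0 0 0 0.02 -1" --pt "0 0 0 0 0 0 -1"

```text
time_s: 9.28
eef_pos: [0.6181, 0.2289, 0.0534]
tool_rot: [-0.03, -3.14, 0.001]
contact_force: [-1.2, -1.0, 1.1]
gripper_width: 0.0
grip_force: 0.2
```

This one gives (z 0.0534 m, about 1 N). Pressing it to its stop.

Call:
servo_tool --pt "0 0 0 0 0 0.015 -1" --pt "0 0 0 0 0 0.015 -1" --pt "0 0 0 0 0 0.01 -1" --pt "0 0 0 0 0 0 -1" --pt "0 0 0 0 0 0 -1" --pt "0 0 0 0 0 0 -1" --pt "0 0 0 0 0 0 -1"

```text
time_s: 9.87
eef_pos: [0.6188, 0.2291, 0.0505]
tool_rot: [0.031, 3.141, 0.001]
contact_force: [-2.4, 2.6, 3.7]
gripper_width: 0.0
grip_force: 2.1
```

```bash
python3 g.py
python3 - <<'E'
from rig import manip
import cv2
cv2.imwrite("pics/s2.png",cv2.resize(manip.capture("side")["image"][150:300,170:370],None,fx=4,fy=4))
E
```

```text
t 9.87 p [0.6188 0.2291 0.0505] yaw 3.1222 z [ 0.     0.001 -1.   ] F [-2.35  2.59  3.74] w 0.0 q [0.35 0.35 0.14 1.36 0.   0.37]
turn/360: [0.0001 0.     0.0007]
```

View pics/s2.png

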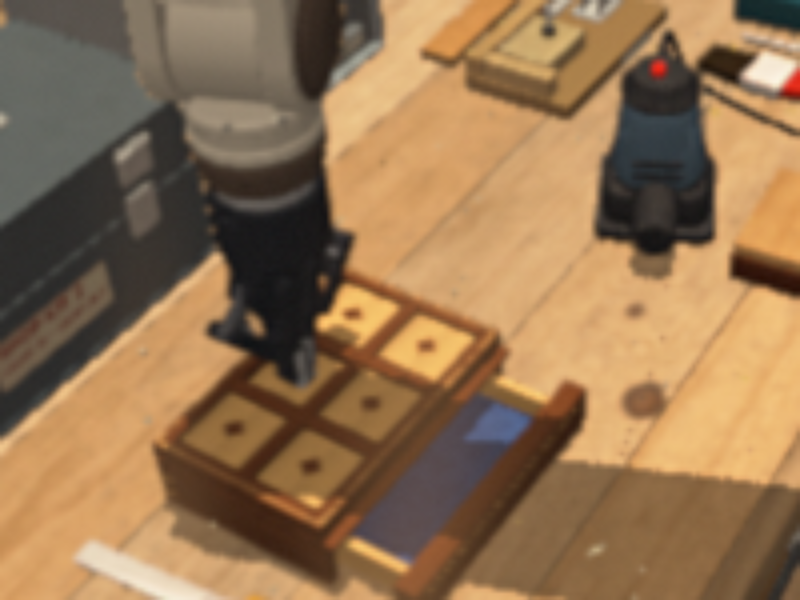

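The drawer has sprung fully out. I'll lift off, come round to the front and go down before it.

Call:
servo_tool --pt "0 0 0 0 0 -0.3 -1" --pt "0 0 0 0 0 -0.3 -1" --pt "0 0 0 0 0 -0.3 -1" --pt "0 0 0 0.365 0 0 -1" --pt "0 0 0 0.365 0 0 -1" --pt "0 0 0 0.365 0 0 -1" --pt "0 0 0 0.365 0 0 -1" --pt "0 0 0 0.365 0 0 -1" --pt "0 0 0 0.365 0 0 -1" --pt "0 0 0 0 0 0 -1"

```text
time_s: 10.75
eef_pos: [0.3954, 0.2325, 0.1403]
tool_rot: [-0.029, -3.141, 0.0]
contact_force: [1.2, -0.2, 0.3]
gripper_width: -0.0
grip_force: 0.0
```

```bash
python3 g.py .400 .232 .022
```

```text
t 10.75 p [0.3954 0.2325 0.1403] yaw 3.1232 z [-0.001 -0.    -1.   ] F [ 1.18 -0.18  0.35] w -0.0 q [ 0.53 -0.15 -0.23  1.49  0.    0.55]
tool delta/0.1: [-0.048 -0.003  1.183]
turn/360: [-0.0001 -0.0002  0.0009]
```

Call:
servo_tool --pt "0 0 0 0 0 0.3 -1" --pt "0 0 0 0 0 0.3 -1" --pt "0 0 0 0 0 0.3 -1" --pt "0 0 0 0 0 0.2 -1" --pt "0 0 0 0 0 0.08 -1" --pt "0 0 0 0 0 0 -1"

```text
time_s: 11.25
eef_pos: [0.3991, 0.2323, 0.0205]
tool_rot: [-0.032, -3.139, 0.003]
contact_force: [-0.4, -0.3, 0.2]
gripper_width: 0.0003
grip_force: 0.0
```

Call:
servo_tool --pt "0 0 0 -0.1 0 0 -1" --pt "0 0 0 -0.1 0 0 -1" --pt "0 0 0 -0.08 0 0 -1" --pt "0 0 0 -0.08 0 0 -1" --pt "0 0 0 -0.05 0 0 -1" --pt "0 0 0 -0.05 0 0 -1" --pt "0 0 0 0 0 0 -1"

```text
time_s: 11.83
eef_pos: [0.4467, 0.2321, 0.0224]
tool_rot: [0.032, 3.141, 0.0]
contact_force: [-1.8, -0.1, 1.2]
gripper_width: -0.0002
grip_force: 0.8
```

Call:
servo_tool --pt "0 0 0 -0.06 0 0 -1" --pt "0 0 0 -0.06 0 0 -1" --pt "0 0 0 -0.06 0 0 -1" --pt "0 0 0 -0.06 0 0 -1" --pt "0 0 0 -0.06 0 0 -1" --pt "0 0 0 0 0 0 -1"

```text
time_s: 12.33
eef_pos: [0.4766, 0.2313, 0.0222]
tool_rot: [-0.032, -3.141, 0.0]
contact_force: [-2.7, -1.5, 2.1]
gripper_width: 0.0
grip_force: 1.4
```

Call:
servo_tool --pt "0 0 0 -0.02 0 0 -1" --pt "0 0 0 -0.02 0 0 -1" --pt "0 0 0 -0.02 0 0 -1" --pt "0 0 0 0 0 0 -1"

```text
time_s: 12.67
eef_pos: [0.4816, 0.2312, 0.0222]
tool_rot: [-0.031, -3.141, 0.0]
contact_force: [-4.6, -1.5, 2.6]
gripper_width: 0.0001
grip_force: 2.1
```

Call:
servo_tool --pt "0 0 0 -0.02 0 0 -1" --pt "0 0 0 -0.02 0 0 -1" --pt "0 0 0 0 0 0 -1"

```text
time_s: 12.92
eef_pos: [0.4856, 0.2312, 0.0222]
tool_rot: [-0.031, -3.141, 0.0]
contact_force: [-3.8, -1.5, 2.6]
gripper_width: -0.0
grip_force: 2.3
```

Call:
servo_tool --pt "0 0 0 -0.02 0 0 -1" --pt "0 0 0 0 0 0 -1"

```text
time_s: 13.08
eef_pos: [0.4877, 0.2311, 0.0222]
tool_rot: [-0.031, -3.141, 0.0]
contact_force: [-3.3, -1.4, -0.1]
gripper_width: -0.0001
grip_force: 1.7
```

Not at the inner stop yet, since the force is still low. Keep pushing slowly.

Call:
servo_tool --pt "0 0 0 -0.02 0 0 -1" --pt "0 0 0 0 0 0 -1" --pt "0 0 0 0 0 0 -1"

```text
time_s: 13.33
eef_pos: [0.4898, 0.2311, 0.0222]
tool_rot: [-0.031, -3.141, 0.0]
contact_force: [-4.5, -2.1, 1.6]
gripper_width: 0.0001
grip_force: 2.0
```

Call:
servo_tool --pt "0 0 0 -0.02 0 0 -1" --pt "0 0 0 0 0 0 -1" --pt "0 0 0 0 0 0 -1"

```text
time_s: 13.58
eef_pos: [0.491, 0.231, 0.0222]
tool_rot: [-0.031, -3.14, 0.0]
contact_force: [-7.8, -1.1, 3.3]
gripper_width: -0.0001
grip_force: 3.9
```

Call:
servo_tool --pt "0 0 0 -0.02 0 0 -1" --pt "0 0 0 0 0 0 -1" --pt "0 0 0 0 0 0 -1"

```text
time_s: 13.83
eef_pos: [0.4912, 0.231, 0.0221]
tool_rot: [-0.03, -3.136, 0.0]
contact_force: [-17.0, -1.8, 8.8]
gripper_width: 0.0003
grip_force: 9.0
```

It's at the inner stop (17 N, no more travel). Backing off slowly, then clear.

Call:
servo_tool --pt "0 0 0 0.03 0 0 -1" --pt "0 0 0 0.03 0 0 -1" --pt "0 0 0 0.03 0 0 -1" --pt "0 0 0 0.1 0 0 -1" --pt "0 0 0 0.3 0 0 -1" --pt "0 0 0 0.35 0 0 -1" --pt "0 0 0 0 0 -0.35 -1" --pt "0 0 0 0 0 -0.35 -1" --pt "0 0 0 0 0 -0.35 -1" --pt "0 0 0 0 0 0 -1"

```text
time_s: 14.67
eef_pos: [0.4118, 0.2343, 0.1345]
tool_rot: [0.031, 3.132, 0.008]
contact_force: [1.3, 0.4, -0.2]
gripper_width: 0.0002
grip_force: 0.0
```

```bash
python3 g.py
python3 - <<'E'
from rig import manip
import cv2
cv2.imwrite("pics/s3.png",cv2.resize(manip.capture("side")["image"][150:350,170:390],None,fx=3,fy=3))
E
```

```text
t 14.67 p [0.4118 0.2343 0.1345] yaw 3.122 z [ 0.009  0.005 -1.   ] F [ 1.28  0.44 -0.2 ] w 0.0 q [ 0.52 -0.12 -0.22  1.47 -0.    0.54]
turn/360: [0.0009 0.0015 0.0007]
```

View pics/s3.png

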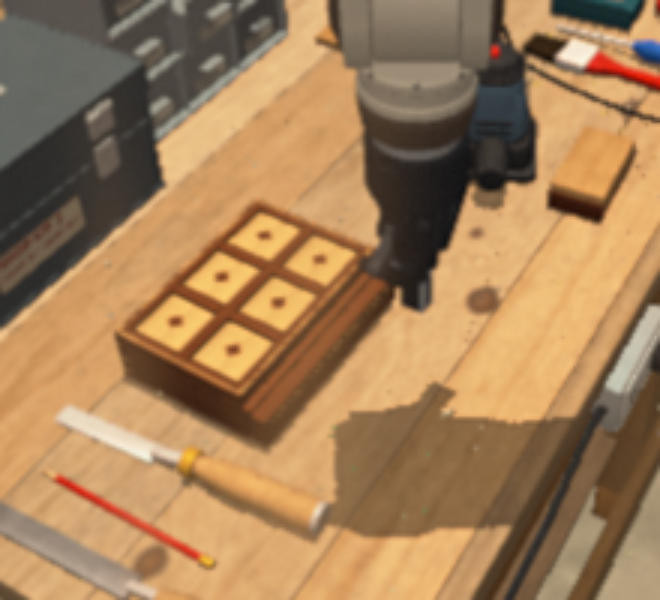

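The picture shows the drawer shut and staying shut with nothing touching it (front board at about (320,350)). The tools are where they were. Handing in.

```bash
python3 -c "
from rig import manip
print(manip.sign_off())"
```

```text
the job is handed in; nothing more can be done
None
```

The live square was the back-middle one: pressing it sprang the drawer out, I pushed the drawer home to its inner stop, it stayed shut when released, no tool was disturbed, and the job is handed in (the sign-off returned no verdict).

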